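# Lock the stop nut of a microscope stage

## Task

Lock the stop on the microscope stage: fit the open-ended holding spanner flat on the stage and fully home round the wide lower nut, with its shank beside the steel post so that the post takes the load, and let go of it. Then turn the jam nut above it clockwise with the fingers until it comes up firmly tight against the lower nut (about 0.7 N m), without forcing it (1.2 N m is too much). The lower nut must keep its setting (the little it turns while the slack is taken up is fine, 25 degrees is too much), the spanner stays on it, and the other things stay where they are.

Things in the scene. Friction and masses are not known exactly. Their poses are not given: they have to be found in the camera images.
- lower_nut_center (a point): Centre of the lower (stop) nut, a steel hexagon 34 mm across flats, 39 across corners, 12 high, on the black stage plate (plate top 6 mm below this point, 20 mm above the bench). z up, x through a corner, two flats face +y and -y. A fitted spanner's shank is to point along its -x. The nut turns on the fixed spindle with light friction (0.06 N m).
- lower_nut_corner (a point): Mark on the top edge of the lower nut, on its -x corner, 19.6 mm from the axis and 6 mm above the nut's centre. Shows how far the nut has turned.
- jam_nut_center (a point): Centre of the jam nut's hexagon, steel, 28 mm across flats, 32 across corners, 24 high; 28 mm above the lower nut's centre, same axis. Under the hexagon a round collar 22 mm wide, 10 high rests on the lower nut; the spindle (14 wide) ends 12 mm above the hexagon. x through a corner, two flats face +y and -y, z up.
- jam_nut_corner (a point): Mark on the top edge of the jam nut's hexagon on its -x corner, 16.2 mm from the axis, 12 mm above the hexagon's centre.
- jam_nut: The jam nut; origin under its collar. Clockwise from above tightens. It turns at about 0.12 N m, dragging the lower nut along unless that is held, and comes up tight after 0.4 to 1.1 rad of turn relative to the lower nut, different each time and only to be felt: then the torque climbs steeply. It stays where it is left; its height does not change.
- post_top (a point): Top centre of the fixed steel post, 12 mm wide, 18 high, on the stage plate: 135 mm along from the spindle on the shank's side and 25 mm aside, clockwise. A fitted shank starts 4 to 18 mm from the post; turned clockwise it bears on it. The plate reaches 165 mm from the spindle on the post's side, 85 mm the other ways.
- post: The steel post; origin at its foot. At 0.7 N m on the jam nut the spanner loads it with about 5 N; 9 N is too much.
- spanner_jaw (a point): Centre of the jaw of the loose aluminium spanner (130 to 210 g, 8 mm thick), 4 mm above its underside. z up, mouth to +x, shank (18 mm wide) to -x, ending 153 mm from here. Jaw 36 mm wide inside, 58 outside, throat 21 mm behind this point, flared tips 17 mm ahead. It has 1 mm of play each side on the lower nut and also passes over the jam nut.
- spanner_grip (a point): Centre of the spanner's upright black grip, 30 mm long (x), 14 thick (y), 40 high, on the shank 80 mm behind the jaw's centre; this point is 28 mm above the spanner's underside. Grip it across its thickness from above. Axes as the jaw's.
- spanner: The holding spanner; origin under the jaw's centre, axes as the jaw's. Starts flat on the bench left or right of the stage.
- slide_case: Bystander: wooden slide case 110 x 85 x 30 mm, origin under its centre, on the side of the stage where the spanner is not.
- objective: Bystander: brass and steel microscope objective standing upright, 32 mm wide, 45 mm high, origin under its centre.
- grease: Bystander: small white jar, 44 mm wide, 40 mm high, origin under its centre.

How it is judged:
By the outcome, as a careful person would: the job done as asked, in the order asked, and still so for the second after the job is handed in, with the robot touching nothing.
It also fails if it takes over 58 s, if anything falls off the work surface, if the arm or the gripper's body presses on something with over 40 N, if the wrist force passes 120 N, or if a joint passes its speed limit or range.

## Robot

A 6-joint arm with a two-finger parallel gripper is mounted at the origin on the work surface. World frame = base frame: x ahead of the robot, y to its left, z up, the work surface at z = 0. Lengths are in m, angles in degrees, forces in N, time in s.
With the tool pointing down it reaches from about 0.3 to 0.75 m from the base axis. Payload 8.5 kg.
Tool frame: the origin (TCP) lies at the very end of the fingers, on their centre line; the grasp point (between the pads) lies 19 mm behind it; z points along the fingers, y is the line along which they close (so a half turn about z gives the same grasp; the last joint's range is limited). The gripper opens to 85 mm and grips with 20 to 120 N. Pads are 22 mm wide; open, the fingers measure 114 mm over their backs; the gripper's body (76 mm by 85 mm) begins 54 mm behind the grasp point. The pads swing forward as they close: fully open they stand 13 mm farther back than shut.
Start: joints at [-12.336, 21.807, 74.336, -0, 83.858, -12.336], TCP at [0.55, 0, 0.231] pointing down, gripper open.
Joint ranges: [-178.18, 178.18], [-50.72, 133.34], [12.68, 142.11], [-81.47, 261.47], [9.98, 163.14], [-165.26, 165.26]. Speed limits (degrees/s): [136.94, 136.94, 180, 180, 180, 180].

## Interface

Orientations are given as a 3x3 rotation matrix whose columns are the frame's x, y, z axes.
In Python, from rig import env, imaging gives the robot as it stands. The module is installed in compiled form; this text tells all that it offers.
- The arm moves only by the tool arm_command, never from a script. Its arguments are lists of equal length, an entry for each row: "turn": the turn, a rotation vector about the tool's x, y, z in units of 5 degrees (1.0 is 5 degrees), a list of three; "xyz": the shift along the tool's x, y, z in units of 50 mm (1.0 is 50 mm), a list of three; "claw": the finger opening in mm, from 0 to 85.4. A call has 1 to 12 rows; each row shifts and turns the commanded pose from where the row before left it, along the tool's axes as they then stand; what a row does not reach is not made up. A row lasts 1/10 s, in which the tool goes at most 50 mm and 8.59 degrees, less where a joint would pass 70% of its speed; a pose out of reach is approached as far as the arm can. A call is refused whole if a number of a shift passes 1 or a number of a turn 1, either way. A call with a gripper value outside its range is refused whole. The fingers move at their own pace and stop on an object; "squeeze" is the grip in N (left out, the last holds). Time passes only in rows, so rows that do not move let the fingers close. It gives the time, the measured TCP pose, the force, the opening and the grip force at its end, in the units of the state.
- env.observe(): the state, without advancing time (a new reading comes with each control period).
- imaging.get_image(name): name is "scene" or "side" or "wrist"; returns (picture, depth): 400x640x3 uint8, blue, green, red; 400x640 float32, m along the optical axis (not along the pixel's ray), 0 where there is no reading.
- imaging.camera_info(name): a dict with "camera_matrix" (3x3 intrinsics, pixels), "rvec" (rotation vector, rad) and "tvec" (3), from world to camera coordinates, as OpenCV has them. Camera axes: x right, y down, z forward; pixel columns grow to the right and rows downward; lengths in m; the calibration is good to about 2 mm. The wrist camera is an equidistant fisheye: a pixel r from the principal point sees the ray r / f radians off the axis. A picture is of the moment at which its call begins: read the wrist's pose just before it. camera_info takes no time and is no camera call; for the wrist camera it gives the pose at the moment of the call.
- env.close_job(): hands the job in; it is judged then, once.
The state is a dict: "time_s": time; "q": joint angles; "qvel": joint speeds; "joint_efforts": joint torques, N m; "position": TCP position; "tool_rot": TCP orientation; "ft_force": force on the tool from outside, world axes, zero at the start; "wrist_torque": the same for the moment, N m; "grip_width": finger opening in m; "gripper_force": force on a finger pad.
Only numpy, scipy, OpenCV 4.12 (cv2) and the standard library are available. Lean on these libraries where they do the work, as an engineer would, in place of code of your own. Each camera call takes 0.05 s, during which the arm holds its last target. There are 200 camera calls.

## Working session

There is one attempt and no reset: what is moved stays moved. The work goes in short steps, Python scripts to look and compute and a tool call to move; the robot and the scene stay as the last step left them, time stands still between calls to the robot, and variables do not carry over. Pictures are saved under pics/ and viewed, at most 10 in all, crops included, and the job is handed in when it is done.

Besides the shell and the picture viewer there is one more tool, called after "Call:" by a JSON object that holds its "fn" and its "kwargs". arm_command: Moves the arm, as the interface text tells. Its arguments: {"type":"object","properties":{"turn":{"type":"array"},"xyz":{"type":"array"},"claw":{"type":"array"},"squeeze":{"type":"number"}},"required":["turn","xyz","claw"]}

```bash
mkdir -p pics; ls
python3 - <<'E'
from rig import env, imaging
import cv2,numpy as np
s=env.observe();print(s)
for n in("scene","side","wrist"):
    i=imaging.camera_info(n);print(n,i)
    p,d=imaging.get_image(n);cv2.imwrite(f"pics/{n}0.png",p);np.save(f"pics/{n}0.npy",d)
E
```

```text
pics
{'time_s': 0.0, 'q': array([-1.23373816e+01,  2.18397794e+01,  7.43842710e+01,  1.64294311e-03,
        8.38577660e+01, -1.23329169e+01]), 'qvel': array([-0.09714662, -0.02545152, -0.00024606,  0.02195751, -0.01146179,
       -0.01885545]), 'joint_efforts': array([-1.00240642e-03, -4.48466885e+01, -2.31285810e+01, -2.87182611e-04,
        4.73836102e-03,  1.77242771e-05]), 'position': array([5.49711590e-01, 5.28988350e-05, 2.30725966e-01]), 'tool_rot': array([[ 8.12432239e-05,  9.99999032e-01, -1.38889597e-03],
       [ 9.99999941e-01, -8.07808480e-05,  3.32961790e-04],
       [ 3.32849272e-04, -1.38892294e-03, -9.99998980e-01]]), 'ft_force': array([-0.74032913,  0.23381972,  0.042973  ]), 'wrist_torque': array([ 0.00682367, -0.07955144,  0.01547082]), 'gripper_force': 0.0, 'grip_width': 0.08556197902178903}
scene {'camera_matrix': array([[478.94546719,   0.        , 319.08151446],
       [  0.        , 478.94546719, 198.88801099],
       [  0.        ,   0.        ,   1.        ]]), 'rvec': array([ 1.51320629,  1.76626917, -0.97968126]), 'tvec': array([ 0.11283784, -0.23308668,  1.47447869])}
side {'camera_matrix': array([[413.46394888,   0.        , 312.80635103],
       [  0.        , 413.46394888, 195.78283554],
       [  0.        ,   0.        ,   1.        ]]), 'rvec': array([ 0.15141994, -2.75226316,  1.40775412]), 'tvec': array([0.56941465, 0.08029658, 0.86039186])}
wrist {'camera_matrix': array([[309.70691629,   0.        , 318.0854911 ],
       [  0.        , 309.70691629, 201.56509639],
       [  0.        ,   0.        ,   1.        ]]), 'rvec': array([-2.84359127e+00,  1.03819532e-03,  9.33058531e-04]), 'tvec': array([-0.54922021, -0.03777459,  0.37870224])}
```

View pics/scene0.png

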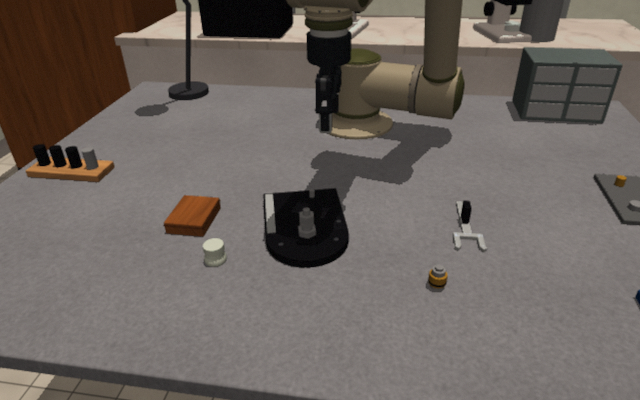

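View pics/wrist0.png

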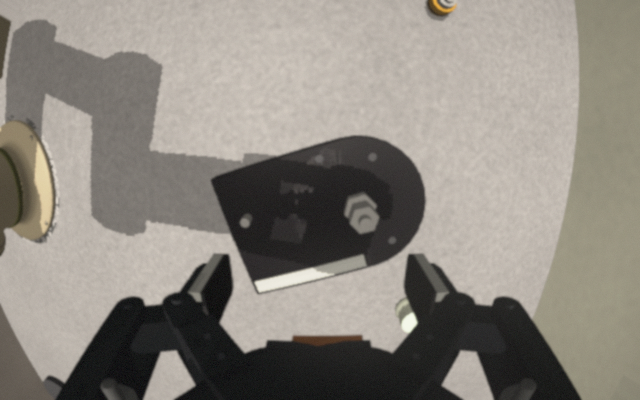

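View pics/side0.png

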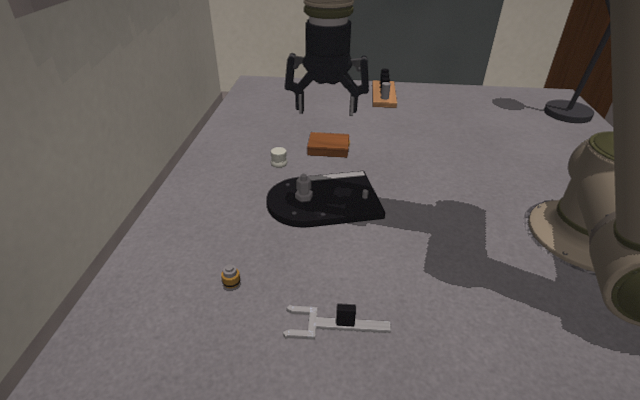

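The scene and side views show the stage in the middle with the spindle (wrist px 361,215) and post (246,222). The spanner lies on the +y side, mouth away from the robot (side px: grip 346,315, shank end 390,326). The case and jar are on the −y side, the objective at +y.

```bash
cat > h.py <<'E'
from rig import env, imaging
import cv2,numpy as np
def ray(n,uv,info=None):
    i=info or imaging.camera_info(n);K=i["camera_matrix"];R=cv2.Rodrigues(i["rvec"])[0];t=i["tvec"]
    x=(np.array(uv,float)-K[:2,2])/K[0,0]
    if n=="wrist":
        r=np.linalg.norm(x)+1e-12;d=np.r_[x/r*np.sin(r),np.cos(r)]
    else:d=np.r_[x,1]
    return -R.T@t,R.T@d
def plane(n,uv,z,info=None):
    c,d=ray(n,uv,info);return c+d*(z-c[2])/d[2]
def proj(n,P,info=None):
    i=info or imaging.camera_info(n);K=i["camera_matrix"];R=cv2.Rodrigues(i["rvec"])[0]
    p=R@np.array(P,float)+i["tvec"]
    if n=="wrist":
        r=np.hypot(p[0],p[1]);a=np.arctan2(r,p[2]);x=p[:2]/r*a
    else:x=p[:2]/p[2]
    return K[0,0]*x+K[:2,2]
def tri(obs):
    A=np.zeros((3,3));b=np.zeros(3)
    for c,d in obs:
        d=d/np.linalg.norm(d);M=np.eye(3)-np.outer(d,d);A+=M;b+=M@c
    return np.linalg.solve(A,b)
E
python3 - <<'E'
from h import *
np.set_printoptions(precision=4,suppress=True)
print("post",plane("wrist",(246,219),.038),"jamtop",plane("wrist",(358,208),.066),"lower",plane("wrist",(363,222),.032))
for q in[(212,180),(258,293),(365,262)]:print("plate",plane("wrist",q,.02))
for q in[(287,310),(287,335),(390,326),(313,321)]:print("sp",plane("side",q,.008))
print("grip",plane("side",(346,306),.048))
p=cv2.imread("pics/wrist0.png");cv2.imwrite("pics/c1.png",cv2.resize(p[120:310,200:440],None,fx=3,fy=3,interpolation=2))
E
```

```text
post [ 0.4646 -0.0496  0.038 ] jamtop [ 0.5912 -0.0267  0.066 ] lower [ 0.6025 -0.0555  0.032 ]
plate [ 0.4203 -0.0062  0.02  ]
plate [ 0.4666 -0.1652  0.02  ]
plate [ 0.61   -0.1158  0.02  ]
sp [0.5871 0.2674 0.008 ]
sp [0.5794 0.3155 0.008 ]
sp [0.4173 0.2806 0.008 ]
sp [0.5415 0.2846 0.008 ]
grip [0.4901 0.2811 0.048 ]
```

View pics/c1.png

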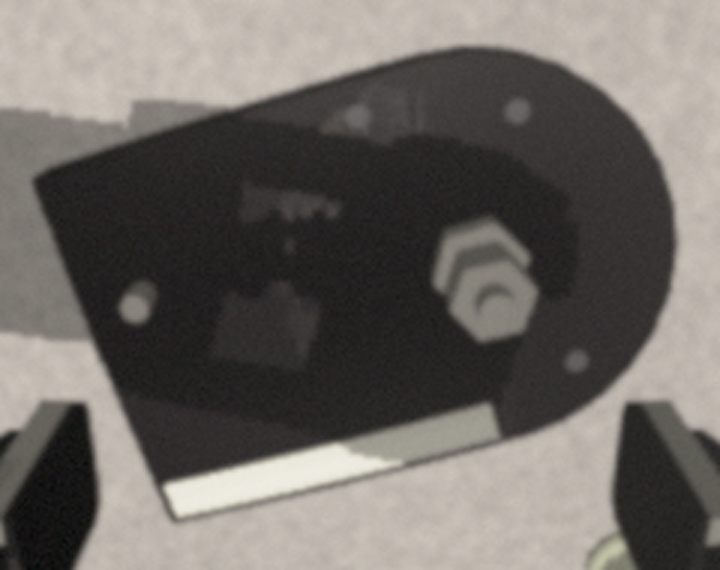

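The crop shows the jam nut's top centre at full-image px (364,220), post top at (245,223), and plate corners at about (212,180) and (258,293).

Run:
```python
from h import *
np.set_printoptions(precision=4,suppress=True)
S=plane("wrist",(363.7,220.3),.066);P=plane("wrist",(245,222.5),.038);print(S,P,np.linalg.norm((S-P)[:2]),np.hypot(135,25))
a=plane("wrist",(212.2,180),.02);b=plane("wrist",(258.3,293),.02);e=a-b
print("axis",np.degrees(np.arctan2(e[1],e[0]))-90, np.linalg.norm(e))
d=S-P;print("from post",np.degrees(np.arctan2(d[1],d[0])),np.degrees(np.arctan2(25,135)))
# side view spanner
p=cv2.imread("pics/side0.png");h=cv2.cvtColor(p,cv2.COLOR_BGR2HSV)
m=((h[...,2]>150)&(h[...,1]<60)).astype(np.uint8);m[:290]=0;m[:,:270]=0;m[:,400:]=0
c=max(cv2.findContours(m,0,2)[0],key=cv2.contourArea)[:,0]
W=np.array([plane("side",q,.008)[:2] for q in c])
print(len(c),cv2.minAreaRect(W.astype(np.float32)),c.min(0),c.max(0))
```

```text
[ 0.5979 -0.0406  0.066 ] [ 0.4631 -0.054   0.038 ] 0.1354959968285394 137.2953021774598
axis 16.296823167702073 0.1655580036968004
from post 5.700531297947347 10.491477012331599
59 ((0.5448089838027954, 0.2842074930667877), (0.08179537951946259, 0.0574975349009037), 1.6385819911956787) [284 305] [336 335]
```

Call:
{"fn": "arm_command", "kwargs": {"turn": [[0,0,0],[0,0,0],[0,0,0],[0,0,0],[0,0,0],[0,0,0],[0,0,0],[0,0,0],[0,0,-1],[0,0,-1],[0,0,-1],[0,0,-1]], "xyz": [[0.7,-0.15,0],[0.7,-0.15,0],[0.7,-0.15,0],[0.7,-0.15,0],[0.7,-0.15,0],[0.7,-0.15,0],[0.7,-0.15,0],[0.7,-0.15,0],[0,0,0],[0,0,0],[0,0,0],[0,0,0]], "claw": [85,85,85,85,85,85,85,85,85,85,85,85]}}

```text
time_s: 1.35
position: [0.4898, 0.2801, 0.231]
tool_rot: [[-0.346, 0.938, -0.001], [0.938, 0.346, -0.0], [0.0, -0.001, -1.0]]
ft_force: [-0.1, 0.4, -0.2]
grip_width: 0.085
gripper_force: 0.0
```

Call:
{"fn": "arm_command", "kwargs": {"turn": [[0,0,-1],[0,0,-1],[0,0,-1],[0,0,-1],[0,0,-1],[0,0,-1],[0,0,-1],[0,0,-1],[0,0,-1],[0,0,-1],[0,0,-1],[0,0,-1]], "xyz": [[0,0,0],[0,0,0],[0,0,0],[0,0,0],[0,0,0],[0,0,0],[0,0,0],[0,0,0],[0,0,0],[0,0,0],[0,0,0],[0,0,0]], "claw": [85,85,85,85,85,85,85,85,85,85,85,85]}}

```text
time_s: 2.55
position: [0.4899, 0.2799, 0.231]
tool_rot: [[-0.985, 0.17, -0.001], [0.17, 0.985, -0.0], [0.001, -0.0, -1.0]]
ft_force: [0.0, -0.4, 0.2]
grip_width: 0.0849
gripper_force: 0.0
```

Call:
{"fn": "arm_command", "kwargs": {"turn": [[0,0,-1],[0,0,-1],[0,0,-0.5],[0,0,0],[0,0,0]], "xyz": [[0,0,0],[0,0,0],[0,0,0],[0,0,0],[0,0,0]], "claw": [85,85,85,85,85]}}

```text
time_s: 3.05
position: [0.4899, 0.28, 0.2312]
tool_rot: [[-0.999, -0.042, -0.0], [-0.042, 0.999, -0.0], [0.0, -0.0, -1.0]]
ft_force: [-0.8, 0.8, -0.6]
grip_width: 0.0854
gripper_force: 0.0
```

Run:
```python
from h import *
s=env.observe();print(s["position"],s["tool_rot"],s["q"],s["ft_force"],s["time_s"])
i=imaging.camera_info("wrist");p,d=imaging.get_image("wrist");cv2.imwrite("pics/w1.png",p);np.save("pics/w1.npy",np.array([i],dtype=object),allow_pickle=True)
```

```text
[0.48991194 0.27999453 0.23115171] [[-9.99103368e-01 -4.23357760e-02 -3.77884997e-04]
 [-4.23357378e-02  9.99103435e-01 -1.08386966e-04]
 [ 3.82134845e-04 -9.22917428e-05 -9.99999923e-01]] [ 1.77298513e+01  2.32692976e+01  7.20132324e+01  6.81145591e-04
  8.47399840e+01 -7.46965968e+01] [-0.78436544  0.76807327 -0.64715672] 3.05
```

View pics/w1.png

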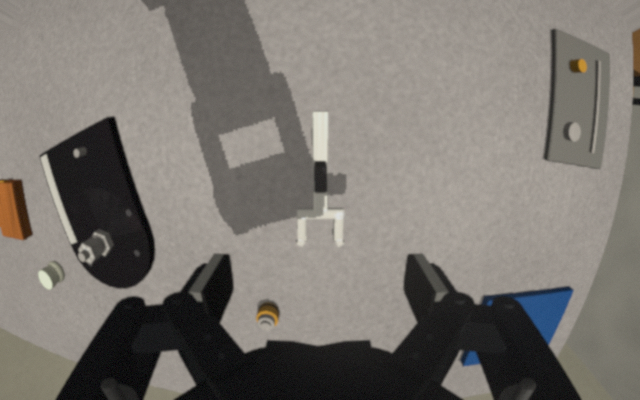

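The wrist view shows the spanner straight below: shank end (320,113), grip (320,177), jaw tips (301,245) and (339,245), with the objective clear at (268,315).

Run:
```python
from h import *
np.set_printoptions(precision=4,suppress=True)
i=np.load("pics/w1.npy",allow_pickle=True)[0]
p=cv2.imread("pics/w1.png");h=cv2.cvtColor(p,cv2.COLOR_BGR2HSV)
m=((h[...,2]>195)).astype(np.uint8);m[:100]=0;m[260:]=0;m[:,:290]=0;m[:,350:]=0
ys,xs=np.nonzero(m)
W=np.array([plane("wrist",q,.008,i)[:2] for q in zip(xs,ys)])
g=h[...,2]
mk=(g<45).astype(np.uint8);mk[:150]=0;mk[205:]=0;mk[:,:300]=0;mk[:,340:]=0
y2,x2=np.nonzero(mk);G=np.array([plane("wrist",q,.048,i)[:2] for q in zip(x2,y2)])
print("white y rows",ys.min(),ys.max(),"grip px",x2.min(),x2.max(),y2.min(),y2.max(),"gripxy",G.min(0),G.max(0),np.median(G,0))
sh=W[W[:,0]<.465];c=np.polyfit(sh[:,0],sh[:,1],1);print("shank",sh.min(0),sh.max(0),c,np.degrees(np.arctan(c[0])))
T=W[W[:,0]>.558];print("tips",T.min(0),T.max(0),T[T[:,1]<T[:,1].mean()].mean(0),T[T[:,1]>T[:,1].mean()].mean(0))
```

```text
white y rows 112 245 grip px 316 325 163 190 gripxy [0.4715 0.2765] [0.5015 0.2874] [0.488  0.2811]
shank [0.4175 0.2706] [0.465  0.2883] [0.0345 0.2648] 1.9759260794160114
tips [0.558  0.2568] [0.5867 0.3143] [0.5717 0.2609] [0.5704 0.3086]
```

Call:
{"fn": "arm_command", "kwargs": {"turn": [[0,0,0],[0,0,0],[0,0,0],[0,0,0],[0,0,0],[0,0,0],[0,0,0],[0,0,0],[0,0,0],[0,0,0],[0,0,0],[0,0,0]], "xyz": [[0,0.03,0.7],[0,0,0.7],[0,0,0.7],[0,0,0.7],[0,0,0.7],[0,0,0.5],[0,0,0.3],[0,0,0.06],[0,0,0],[0,0,0],[0,0,0],[0,0,0]], "claw": [60,60,60,60,60,60,60,60,30,10,5,5], "squeeze": 60}}

```text
time_s: 4.3
position: [0.4904, 0.2817, 0.0144]
tool_rot: [[-0.999, -0.044, 0.002], [-0.044, 0.999, 0.001], [-0.002, 0.0, -1.0]]
ft_force: [0.1, -1.1, 5.9]
grip_width: 0.0136
gripper_force: 59.0
```

Call:
{"fn": "arm_command", "kwargs": {"turn": [[0,0,0],[0,0,0],[0,0,0],[0,0,0],[0,0,0],[0,0,0],[0,0,0],[0,0,0]], "xyz": [[0,0,0],[0,0,0],[0,0,0],[0,0,0],[0,0,0],[0,0,0],[0,0,0],[0,0,0]], "claw": [5,5,5,5,5,5,5,5]}}

```text
time_s: 5.1
position: [0.4904, 0.2817, 0.0144]
tool_rot: [[-0.999, -0.044, 0.002], [-0.044, 0.999, 0.001], [-0.002, 0.0, -1.0]]
ft_force: [-0.4, -0.3, 6.2]
grip_width: 0.0132
gripper_force: 59.2
```

Call:
{"fn": "arm_command", "kwargs": {"turn": [[0,0,0],[0,0,0],[0,0,-0.75],[0,0,-1],[0,0,-1]], "xyz": [[0,0,-0.3],[0,0,-0.5],[0,0,-0.6],[0,0,-0.6],[0,0,-0.4]], "claw": [5,5,5,5,5]}}

```text
time_s: 5.6
position: [0.4901, 0.2816, 0.1354]
tool_rot: [[-0.959, -0.283, 0.002], [-0.283, 0.959, 0.001], [-0.002, 0.0, -1.0]]
ft_force: [0.5, 0.5, -2.4]
grip_width: 0.0136
gripper_force: 58.7
```

Call:
{"fn": "arm_command", "kwargs": {"turn": [[0,0,0],[0,0,0],[0,0,0],[0,0,0],[0,0,0],[0,0,0],[0,0,0],[0,0,0],[0,0,0],[0,0,0],[0,0,0],[0,0,0]], "xyz": [[0.11,-0.34,0],[0.224,-0.68,0],[0.224,-0.68,0],[0.224,-0.68,0],[0.224,-0.68,0],[0.224,-0.68,0],[0.224,-0.68,0],[0.224,-0.68,0],[0.224,-0.68,0],[0.224,-0.68,0],[0.11,-0.34,0],[0,0,0]], "claw": [5,5,5,5,5,5,5,5,5,5,5,5]}}

```text
time_s: 6.8
position: [0.4776, -0.0781, 0.1333]
tool_rot: [[-0.961, -0.277, -0.0], [-0.277, 0.961, -0.0], [0.0, -0.0, -1.0]]
ft_force: [-0.7, 0.4, -1.9]
grip_width: 0.0137
gripper_force: 58.9
```

Call:
{"fn": "arm_command", "kwargs": {"turn": [[0,0,0],[0,0,0],[0,0,0]], "xyz": [[0,0,0.6],[0,0,0],[0,0,0]], "claw": [5,5,5]}}

```text
time_s: 7.1
position: [0.4775, -0.0754, 0.1035]
tool_rot: [[-0.96, -0.281, -0.001], [-0.281, 0.96, 0.001], [0.001, 0.001, -1.0]]
ft_force: [-0.1, -0.5, -2.0]
grip_width: 0.0129
gripper_force: 58.8
```

Run:
```python
from h import *
s=env.observe();print(s["position"],s["tool_rot"],s["q"],s["ft_force"],s["time_s"])
i=imaging.camera_info("wrist");p,d=imaging.get_image("wrist");cv2.imwrite("pics/w2.png",p);np.save("pics/w2.npy",np.array([i],dtype=object),allow_pickle=True)
```

```text
[ 0.47754208 -0.0753822   0.10354413] [[-9.59801851e-01 -2.80676095e-01 -1.15604935e-03]
 [-2.80676901e-01  9.59802122e-01  6.03236648e-04]
 [ 9.40264508e-04  9.03463999e-04 -9.99999150e-01]] [-2.30397731e+01  2.34772077e+01  9.58666952e+01  6.74385604e-03
  6.07305775e+01 -1.29343666e+02] [-0.05685408 -0.49171622 -1.96364482] 7.1
```

View pics/w2.png

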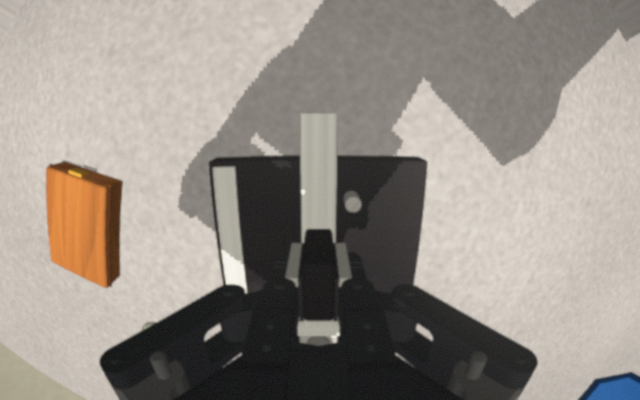

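The shank end is at (318,113), with the shank straight up the picture. Post top is at (353,201) and the plate's near corners are (212,161) and (424,159). The gripper hides the jaw, so I'll measure it from the shank.

Run:
```python
from h import *
np.set_printoptions(precision=4,suppress=True)
i=np.load("pics/w2.npy",allow_pickle=True)[0]
g=cv2.GaussianBlur(cv2.cvtColor(cv2.imread("pics/w2.png"),6),(3,3),0).astype(int)
zt=.0971
L=[];R=[]
for v in range(160,226,5):
    r=g[v,285:350];d=np.gradient(r.astype(float))
    L.append(plane("wrist",(285+np.argmax(d[:32]),v),zt,i)[:2]);R.append(plane("wrist",(285+32+np.argmin(d[32:]),v),zt,i)[:2])
L=np.array(L);R=np.array(R)
M=(L+R)/2;print("width",np.median(np.linalg.norm(L-R,axis=1)))
c=np.polyfit(M[:,0],M[:,1],1);print("yaw",np.degrees(np.arctan(c[0])))
col=g[95:140,318];ve=95+np.argmax(np.abs(np.gradient(col.astype(float))));print("end row",ve,col[::3])
E_=plane("wrist",(318,ve),zt,i);u=np.array([1,c[0]])/np.hypot(1,c[0]);E2=np.array([E_[0],np.polyval(c,E_[0])])
print("end",E2,"jaw",E2+.153*u)
P=plane("wrist",(352.5,201),.038,i);a=plane("wrist",(212,161),.02,i);b=plane("wrist",(425,159),.02,i);e=b-a
ax=np.degrees(np.arctan2(e[1],e[0]))-90;print("post",P,"plate axis",ax,np.linalg.norm(e))
t=np.radians(16.25);x=np.array([np.cos(t),np.sin(t)]);y=np.array([-x[1],x[0]])
S=P[:2]+.135*x-.025*y
print("S from post",S, P[:2]+.135*x+.025*y)
cc=cv2.imread("pics/side0.png");cv2.imwrite("pics/c2.png",cv2.resize(cc[165:230,255:395],None,fx=5,fy=5,interpolation=2))
```

```text
width 0.01793331721657221
yaw 16.40697372469825
end row 113 [132 131 130 131 131 132 155 177 178 178 177 177 177 177 177]
end [ 0.4071 -0.0961] jaw [ 0.5539 -0.0529]
post [ 0.4594 -0.0557  0.038 ] plate axis 16.80952592325181 0.16305783855395817
S from post [ 0.596  -0.0419] [0.582  0.0061]
```

View pics/c2.png

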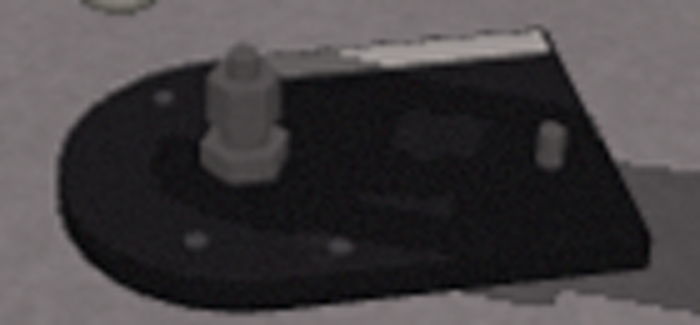

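Side crop: spindle top centre is at full-image px (303.3,175) and the jam nut's body axis at column 303.6.

Run:
```python
from h import *
np.set_printoptions(precision=4,suppress=True)
print("side top",plane("side",(303.3,175),.078))
s=cv2.imread("pics/scene0.png");g=cv2.cvtColor(s,6)
print(g[206:226:3,294:322]);print(g[233,294:322])
```

```text
side top [ 0.598  -0.0392  0.078 ]
[[ 9 17 14 14 18 15 15 16 17 19 16 19 16 16  7  8 12  5  9  9 11  8  9  8
   7  5  6  8]
 [16  9 18 16 16 17 17 17 36 62 72 73 75 72 73 56 13  6  9  9  8 11  8  6
   6  7 11 10]
 [10 13 13 19 27 48 64 68 67 54 60 61 61 63 60 58 66 74 63 35 12  5  9  7
   8 10 10 11]
 [ 7  7  8  8 17 45 71 72 71 66 64 63 62 64 64 69 68 74 74 54  7  5  7  9
  10 11  9 12]
 [ 9 12  7 10 10 37 60 61 63 63 64 65 69 66 64 61 62 58 59 43 19  6  4  6
  11 11  9 11]
 [ 7  5  9  3 13 36 60 59 57 58 60 56 59 58 60 58 58 59 58 45 15 10  8 10
   8 11  9  5]
 [ 6  9 10  9  7 32 53 62 64 63 61 60 60 59 60 60 60 60 58 58 40  8  8  9
   8 10  9  7]]
[11  6  8  9 28 51 59 61 62 63 66 68 70 68 64 60 58 57 57 57 59 46 23  3
 11 11  8  4]
```

Run:
```python
from h import *
np.set_printoptions(precision=4,suppress=True)
for uv in[(305.7,209),(306.3,215),(306.5,222)]:
    c,d=ray("scene",uv);print(c+d*(.5975-c[0])/d[0])
print(tri([ray("scene",(305.7,208.5)),ray("side",(303.3,175))]))
S=np.array([.597,-.0408]);t=np.radians(16.25);x=np.array([np.cos(t),np.sin(t)]);y=np.array([-x[1],x[0]])
T=np.array([.4775,-.0754]);print((S-T)@x,(S-T)@y)
```

```text
[ 0.5975 -0.0413  0.0769]
[ 0.5975 -0.0406  0.0626]
[ 0.5975 -0.0407  0.0455]
[ 0.5979 -0.0409  0.0777]
0.12440804148459081 -0.0002218422149504254
```

Call:
{"fn": "arm_command", "kwargs": {"turn": [[0,0,0],[0,0,0],[0,0,0],[0,0,0],[0,0,0],[0,0,0],[0,0,0],[0,0,0],[0,0,0],[0,0,0]], "xyz": [[0,0,0.5],[0,0,0.5],[0,0,0.22],[0,0,0],[-0.1,0,0],[-0.1,0,0],[-0.1,0,0],[-0.1,0,0],[-0.1,0,0],[0,0,0]], "claw": [5,5,5,5,5,5,5,5,5,5]}}

```text
time_s: 8.15
position: [0.5024, -0.0691, 0.0424]
tool_rot: [[-0.96, -0.28, 0.001], [-0.28, 0.96, -0.0], [-0.001, -0.0, -1.0]]
ft_force: [-0.2, -0.5, -1.8]
grip_width: 0.0128
gripper_force: 58.9
```

Call:
{"fn": "arm_command", "kwargs": {"turn": [[0,0,0],[0,0,0],[0,0,0],[0,0,0],[0,0,0],[0,0,0]], "xyz": [[0,0,0.08],[0,0,0.04],[-0.1,0,0],[-0.1,0,0],[-0.1,0,0],[0,0,0]], "claw": [5,5,5,5,5,5]}}

```text
time_s: 8.75
position: [0.5168, -0.0648, 0.0364]
tool_rot: [[-0.96, -0.28, 0.001], [-0.28, 0.96, -0.0], [-0.001, -0.0, -1.0]]
ft_force: [0.1, 0.3, -2.6]
grip_width: 0.0128
gripper_force: 59.0
```

Call:
{"fn": "arm_command", "kwargs": {"turn": [[0,0,0],[0,0,0],[0,0,0]], "xyz": [[-0.04,0,0],[-0.04,0,0],[0,0,0]], "claw": [5,5,5]}}

```text
time_s: 9.05
position: [0.5201, -0.0638, 0.0363]
tool_rot: [[-0.96, -0.28, 0.0], [-0.28, 0.96, 0.0], [-0.0, 0.0, -1.0]]
ft_force: [0.3, 0.3, -1.4]
grip_width: 0.0129
gripper_force: 58.9
```

Call:
{"fn": "arm_command", "kwargs": {"turn": [[0,0,0],[0,0,0]], "xyz": [[-0.02,0,0],[0,0,0]], "claw": [5,5]}}

```text
time_s: 9.25
position: [0.5209, -0.0636, 0.0363]
tool_rot: [[-0.96, -0.28, -0.0], [-0.28, 0.96, 0.0], [0.0, 0.0, -1.0]]
ft_force: [0.3, 0.9, -1.9]
grip_width: 0.0132
gripper_force: 59.0
```

Call:
{"fn": "arm_command", "kwargs": {"turn": [[0,0,0],[0,0,0]], "xyz": [[-0.016,0,0],[0,0,0]], "claw": [5,5]}}

```text
time_s: 9.45
position: [0.5217, -0.0633, 0.0363]
tool_rot: [[-0.96, -0.28, -0.0], [-0.28, 0.96, 0.0], [0.0, 0.0, -1.0]]
ft_force: [-0.4, 0.1, -1.7]
grip_width: 0.0131
gripper_force: 59.0
```

Call:
{"fn": "arm_command", "kwargs": {"turn": [[0,0,0],[0,0,0]], "xyz": [[-0.012,0,0],[0,0,0]], "claw": [5,5]}}

```text
time_s: 9.65
position: [0.5222, -0.0632, 0.0363]
tool_rot: [[-0.96, -0.28, -0.0], [-0.28, 0.96, 0.0], [0.0, 0.0, -1.0]]
ft_force: [-0.6, -0.4, -1.7]
grip_width: 0.0131
gripper_force: 59.0
```

Call:
{"fn": "arm_command", "kwargs": {"turn": [[0,0,0],[0,0,0]], "xyz": [[-0.014,0,0],[0,0,0]], "claw": [5,5]}}

```text
time_s: 9.85
position: [0.523, -0.063, 0.0363]
tool_rot: [[-0.96, -0.28, 0.0], [-0.28, 0.96, 0.0], [-0.0, 0.0, -1.0]]
ft_force: [0.1, -0.0, -1.4]
grip_width: 0.0133
gripper_force: 59.0
```

Call:
{"fn": "arm_command", "kwargs": {"turn": [[0,0,0],[0,0,0]], "xyz": [[-0.014,0,0],[0,0,0]], "claw": [5,5]}}

```text
time_s: 10.05
position: [0.5237, -0.0628, 0.0363]
tool_rot: [[-0.96, -0.28, 0.0], [-0.28, 0.96, 0.0], [-0.0, 0.0, -1.0]]
ft_force: [-0.6, 1.7, -1.8]
grip_width: 0.0131
gripper_force: 59.0
```

Run:
```python
from h import *
s=env.observe();print(s["position"],s["ft_force"],s["wrist_torque"])
for n in("side","scene"):
    p,_=imaging.get_image(n);cv2.imwrite(f"pics/{n}3.png",p)
s=cv2.imread("pics/side3.png")[150:240,240:400];t=cv2.imread("pics/scene3.png")[170:270,250:370]
A=cv2.resize(s,(640,360),interpolation=2)
B=cv2.convertScaleAbs(cv2.resize(t,(288,240),interpolation=2),alpha=2.5)
o=np.zeros((600,640,3),np.uint8);o[:360]=cv2.convertScaleAbs(A,alpha=2.5);o[360:,:288]=B;cv2.imwrite("pics/c3.png",o)
```

```text
[ 0.52366318 -0.06278467  0.03631772] [-0.62309987  1.74936954 -1.75176264] [0.0894784  0.12179355 0.10986508]
```

View pics/c3.png

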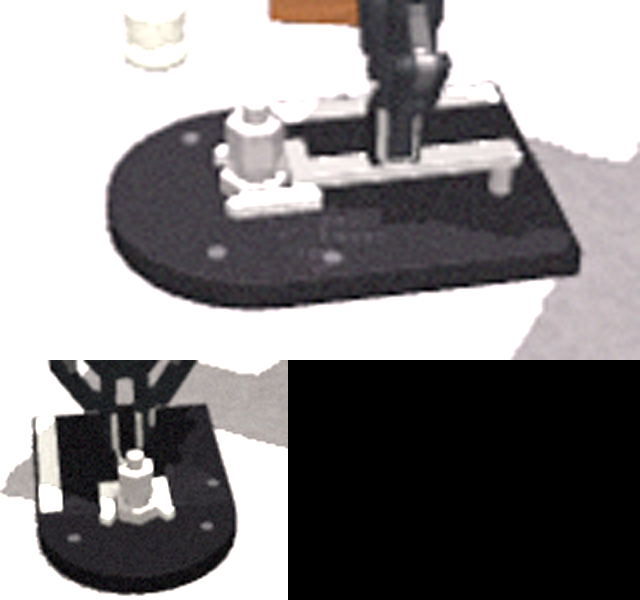

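The jaw is round the lower nut: tips at (228,205) and (222,152) in the side crop, with the shank clear beside the post at (500,175). I'll keep nudging until it touches the throat.

Call:
{"fn": "arm_command", "kwargs": {"turn": [[0,0,0],[0,0,0]], "xyz": [[-0.014,0,0],[0,0,0]], "claw": [5,5]}}

```text
time_s: 10.35
position: [0.5241, -0.0626, 0.0363]
tool_rot: [[-0.96, -0.28, -0.001], [-0.28, 0.96, -0.0], [0.001, 0.0, -1.0]]
ft_force: [-1.6, 0.0, -1.2]
grip_width: 0.0134
gripper_force: 59.0
```

Call:
{"fn": "arm_command", "kwargs": {"turn": [[0,0,0],[0,0,0]], "xyz": [[-0.014,0,0],[0,0,0]], "claw": [5,5]}}

```text
time_s: 10.55
position: [0.5243, -0.0625, 0.0363]
tool_rot: [[-0.96, -0.28, -0.002], [-0.28, 0.96, -0.0], [0.002, 0.0, -1.0]]
ft_force: [-4.0, -1.4, -0.4]
grip_width: 0.0131
gripper_force: 59.4
```

Run:
```python
from h import *
s=env.observe();print(s["position"],s["ft_force"],s["wrist_torque"])
```

```text
[ 0.52431614 -0.06253727  0.03627574] [-3.9579364  -1.36772279 -0.3748806 ] [-0.21122619  0.8329318  -0.02084518]
```

Call:
{"fn": "arm_command", "kwargs": {"turn": [[0,0,0],[0,0,0],[0,0,0],[0,0,0]], "xyz": [[0.016,0,0],[0,0,0.02],[0,0,0.016],[0,0,0]], "claw": [5,5,5,5]}}

```text
time_s: 10.95
position: [0.5241, -0.0627, 0.0345]
tool_rot: [[-0.96, -0.28, -0.0], [-0.28, 0.96, 0.0], [0.0, 0.0, -1.0]]
ft_force: [-3.8, 0.2, 0.7]
grip_width: 0.0135
gripper_force: 59.3
```

Call:
{"fn": "arm_command", "kwargs": {"turn": [[0,0,0],[0,0,0],[0,0,0],[0,0,0],[0,0,0]], "xyz": [[0,0,0.006],[0,0,0],[0,0,0],[0,0,0],[0,0,0]], "claw": [5,20,40,50,50]}}

```text
time_s: 11.45
position: [0.5244, -0.0627, 0.0343]
tool_rot: [[-0.96, -0.28, 0.001], [-0.28, 0.96, -0.0], [-0.001, -0.0, -1.0]]
ft_force: [0.2, 0.1, -0.7]
grip_width: 0.0501
gripper_force: 0.0
```

Call:
{"fn": "arm_command", "kwargs": {"turn": [[0,0,0],[0,0,0],[0,0,0],[0,0,0],[0,0,0],[0,0,0]], "xyz": [[0,0,-0.3],[0,0,-0.7],[0,0,-0.8],[0,0,-0.8],[0,0,-0.6],[0,0,0]], "claw": [60,60,60,60,60,60]}}

```text
time_s: 12.05
position: [0.5258, -0.0631, 0.1983]
tool_rot: [[-0.96, -0.28, 0.008], [-0.28, 0.96, -0.003], [-0.007, -0.005, -1.0]]
ft_force: [0.0, -0.3, -0.4]
grip_width: 0.0598
gripper_force: 0.0
```

Run:
```python
from h import *
s=env.observe();print(s["position"],s["tool_rot"],s["ft_force"],s["time_s"],s["q"])
i=imaging.camera_info("wrist");p,d=imaging.get_image("wrist");cv2.imwrite("pics/w4.png",p);np.save("pics/w4.npy",np.array([i],dtype=object),allow_pickle=True)
```

```text
[ 0.52577255 -0.06310878  0.19833332] [[-0.95998939 -0.2799227   0.00797795]
 [-0.27995142  0.96001031 -0.00272105]
 [-0.00689724 -0.00484562 -0.99996447]] [ 0.00259131 -0.32197199 -0.43242133] 12.05 [-1.96679568e+01  2.11007507e+01  8.11985150e+01  7.21654987e-03
  7.72178208e+01 -1.25926269e+02]
```

View pics/w4.png

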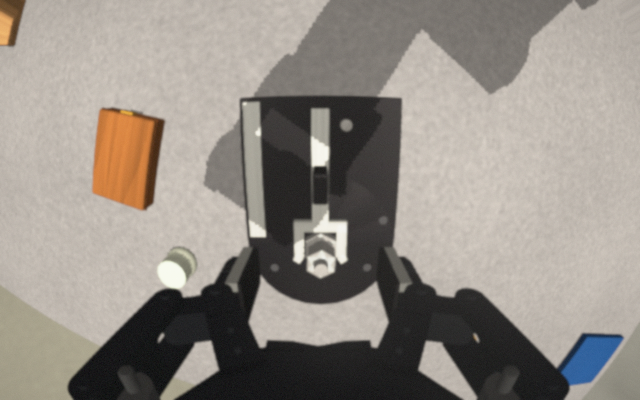

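The spanner sits home: jaw round the nut at (320,240), shank up the picture beside the post (346,125). Jam nut top is near (320,265).

Run:
```python
from h import *
np.set_printoptions(precision=4,suppress=True)
i=np.load("pics/w4.npy",allow_pickle=True)[0]
p=cv2.imread("pics/w4.png");g=cv2.cvtColor(p,6)
print(g[240:284:2,300:342:2])
for v in (264,265,266):print(plane("wrist",(320.5,v),.066,i))
```

```text
[[203 219 149 123 144 151 144 134 128 125 117 119 145 181 189 203 202 174
  200 238 240]
 [236 232 161 136 143 136 132 119 105  94  93  96 103 115 134 163 215 221
  225 238 240]
 [237 231 158 119 132 125 114  97  92  91  93  94  95  96 109 128 171 212
  227 238 240]
 [237 228 149 118 117  99  95  91  90  91  92  92  96  94  96 105 144 197
  226 238 239]
 [236 229 148 116 109  91  90  91  88  90  95  98  95  95  95  94 104 168
  226 237 238]
 [237 231 160 113 105  89  90  89  95 114 153 166 125  98  94  95  98 148
  223 238 239]
 [237 226 146 109 104  92  99 118 148 185 223 229 196 148 108  95  95 143
  222 237 238]
 [237 225 150 111 112 125 157 186 202 219 230 235 226 202 176 138 104 137
  221 237 239]
 [237 225 152 128 173 198 213 218 221 226 230 238 234 218 210 200 172 154
  210 232 238]
 [235 207 110 118 211 230 230 229 220 193 187 206 223 226 227 231 229 200
  154 222 236]
 [229 154  63  98 199 228 225 188 144 112 101 103 130 195 228 234 234 201
  114 174 233]
 [174  78  54 103 191 221 204 126  97  96 100 100  94 137 221 235 222 178
   86  93 193]
 [ 85  53  55 110 189 213 199 12
[... 236 characters left out ...]
[ 49  53  54 106 188 219 225 213 208 207 206 210 208 207 219 231 226 154
   62  53  49]
 [ 44  51  54  64 106 162 195 199 205 204 207 210 207 203 202 198 172 106
   57  53  53]
 [ 51  49  49  49  52  73 117 161 190 203 206 205 199 186 150 110  73  55
   52  52  53]
 [ 49  48  51  53  52  51  53  77 126 175 205 181 141 103  68  52  51  52
   52  52  53]
 [ 49  48  51  51  51  50  51  51  57  91 118  91  63  52  53  51  51  54
   52  50  52]
 [ 50  49  48  50  49  51  53  51  51  50  52  56  54  51  52  51  52  52
   55  49  52]
 [ 52  51  50  49  48  49  51  52  54  51  51  50  56  51  49  51  49  50
   50  52  50]]
[ 0.598  -0.0406  0.066 ]
[ 0.5991 -0.0403  0.066 ]
[ 0.6002 -0.04    0.066 ]
```

Call:
{"fn": "arm_command", "kwargs": {"turn": [[0,0,0],[0,0,0],[0,0,0],[0,0,0],[0,0,0],[0,0,0]], "xyz": [[-0.5,0,0],[-0.5,0,0],[-0.5,0,0.5],[0,0,0.8],[0,0,0.5],[0,0,0]], "claw": [60,60,60,60,60,60]}}

```text
time_s: 12.7
position: [0.5939, -0.041, 0.0994]
tool_rot: [[-0.96, -0.28, -0.009], [-0.28, 0.96, 0.003], [0.008, 0.005, -1.0]]
ft_force: [0.1, 0.2, -0.2]
grip_width: 0.0602
gripper_force: 0.0
```

Call:
{"fn": "arm_command", "kwargs": {"turn": [[0,0,0],[0,0,0]], "xyz": [[0,0,0],[0,0,0]], "claw": [60,60]}}

```text
time_s: 12.9
position: [0.5968, -0.0419, 0.1056]
tool_rot: [[-0.96, -0.28, 0.002], [-0.28, 0.96, -0.001], [-0.002, -0.001, -1.0]]
ft_force: [0.5, -0.3, -0.7]
grip_width: 0.0601
gripper_force: 0.0
```

Call:
{"fn": "arm_command", "kwargs": {"turn": [[0,0,0],[0,0,0],[0,0,0],[0,0,0],[0,0,0],[0,0,0],[0,0,0],[0,0,0],[0,0,0],[0,0,0]], "xyz": [[-0.034,0.018,0],[0,0,0.4],[0,0,0.5],[0,0,0.33],[0,0,0],[0,0,0],[0,0,0],[0,0,0],[0,0,0],[0,0,0]], "claw": [60,60,60,60,60,45,35,20,20,20], "squeeze": 60}}

```text
time_s: 13.9
position: [0.5982, -0.0402, 0.0444]
tool_rot: [[-0.96, -0.28, 0.002], [-0.28, 0.96, -0.0], [-0.002, -0.001, -1.0]]
ft_force: [-0.5, 2.0, 6.2]
grip_width: 0.0271
gripper_force: 59.0
```

Run:
```python
from h import *
s=env.observe();print(s["position"],s["tool_rot"],s["ft_force"],s["wrist_torque"],s["time_s"],s["q"],s["joint_efforts"])
```

```text
[ 0.5981864  -0.04019243  0.04442398] [[-9.60042209e-01 -2.79844161e-01  2.49040932e-03]
 [-2.79845596e-01  9.60044991e-01 -2.40358769e-04]
 [-2.32364200e-03 -9.27684645e-04 -9.99996870e-01]] [-0.45708216  2.00746937  6.21710308] [0.27090634 0.19395256 0.04238369] 13.9 [-1.51567523e+01  3.73145280e+01  8.06216896e+01  2.72186492e-02
  6.19224578e+01 -1.21420507e+02] [-9.68682244e-01 -5.00423849e+01 -1.72646123e+01 -2.94853756e-01
 -4.24955646e-01 -5.23314608e-03]
```

Call:
{"fn": "arm_command", "kwargs": {"turn": [[0,0,0],[0,0,0],[0,0,0.6],[0,0,0.6],[0,0,0]], "xyz": [[0,0,0],[0,0,0],[0,0,0],[0,0,0],[0,0,0]], "claw": [20,20,20,20,20], "squeeze": 90}}

```text
time_s: 14.4
position: [0.5982, -0.0401, 0.0445]
tool_rot: [[-0.984, -0.177, 0.002], [-0.177, 0.984, -0.0], [-0.002, -0.001, -1.0]]
ft_force: [-2.1, 1.7, 7.1]
grip_width: 0.0262
gripper_force: 89.3
```

```bash
cat > o.py <<'E'
from h import *
np.set_printoptions(precision=3,suppress=True)
s=env.observe();R=s["tool_rot"];print("yaw %.2f"%np.degrees(np.arctan2(R[1,1],R[0,1])),"Tz %.3f"%s["wrist_torque"][2],s["wrist_torque"],s["ft_force"],s["position"],"w %.4f"%s["grip_width"],"t",s["time_s"],"q6eff %.2f"%s["joint_efforts"][5])
E
python3 o.py
```

```text
yaw 100.17 Tz -0.010 [ 0.307  0.312 -0.01 ] [-2.055  1.661  7.148] [ 0.598 -0.04   0.045] w 0.0262 t 14.4 q6eff 0.39
```

Call:
{"fn": "arm_command", "kwargs": {"turn": [[0,0,0.6],[0,0,0.6],[0,0,0]], "xyz": [[0,0,0],[0,0,0],[0,0,0]], "claw": [20,20,20]}}

```text
time_s: 14.7
position: [0.5982, -0.0401, 0.0445]
tool_rot: [[-0.997, -0.073, 0.002], [-0.073, 0.997, -0.0], [-0.002, -0.0, -1.0]]
ft_force: [-1.7, 2.0, 5.2]
grip_width: 0.0263
gripper_force: 89.3
```

```bash
python3 o.py
```

```text
yaw 94.18 Tz 0.016 [0.34  0.254 0.016] [-1.748  2.013  5.207] [ 0.598 -0.04   0.045] w 0.0263 t 14.7 q6eff 0.41
```

Call:
{"fn": "arm_command", "kwargs": {"turn": [[0,0,0.6],[0,0,0.6],[0,0,0]], "xyz": [[0,0,0],[0,0,0],[0,0,0]], "claw": [20,20,20]}}

```text
time_s: 15.0
position: [0.5982, -0.04, 0.0445]
tool_rot: [[-0.999, 0.032, 0.002], [0.032, 0.999, -0.0], [-0.002, 0.0, -1.0]]
ft_force: [-1.4, 1.7, 6.9]
grip_width: 0.0263
gripper_force: 89.3
```

```bash
python3 o.py
```

```text
yaw 88.18 Tz -0.086 [ 0.369  0.313 -0.086] [-1.378  1.683  6.884] [ 0.598 -0.04   0.045] w 0.0263 t 15.0 q6eff 0.41
```

Call:
{"fn": "arm_command", "kwargs": {"turn": [[0,0,0.6],[0,0,0]], "xyz": [[0,0,0],[0,0,0]], "claw": [20,20]}}

```text
time_s: 15.2
position: [0.5982, -0.04, 0.0445]
tool_rot: [[-0.996, 0.084, 0.002], [0.084, 0.996, -0.0], [-0.002, 0.0, -1.0]]
ft_force: [-1.1, 3.0, 6.7]
grip_width: 0.0259
gripper_force: 89.3
```

```bash
python3 o.py
```

```text
yaw 85.18 Tz 0.006 [0.448 0.292 0.006] [-1.079  2.971  6.721] [ 0.598 -0.04   0.045] w 0.0259 t 15.2 q6eff 0.39
```

Call:
{"fn": "arm_command", "kwargs": {"turn": [[0,0,0.6],[0,0,0]], "xyz": [[0,0,0],[0,0,0]], "claw": [20,20]}}

```text
time_s: 15.4
position: [0.5981, -0.0399, 0.0445]
tool_rot: [[-0.991, 0.136, 0.002], [0.136, 0.991, 0.0], [-0.002, 0.0, -1.0]]
ft_force: [-1.1, 2.5, 6.4]
grip_width: 0.0266
gripper_force: 89.3
```

```bash
python3 o.py
```

```text
yaw 82.18 Tz -0.046 [ 0.454  0.299 -0.046] [-1.145  2.5    6.407] [ 0.598 -0.04   0.045] w 0.0266 t 15.4 q6eff 0.39
```

Call:
{"fn": "arm_command", "kwargs": {"turn": [[0,0,0.5],[0,0,0]], "xyz": [[0,0,0],[0,0,0]], "claw": [20,20]}}

```text
time_s: 15.6
position: [0.5982, -0.0399, 0.0446]
tool_rot: [[-0.984, 0.179, 0.003], [0.179, 0.984, 0.0], [-0.002, 0.001, -1.0]]
ft_force: [-1.2, 2.3, 6.2]
grip_width: 0.0262
gripper_force: 89.3
```

```bash
python3 o.py
```

```text
yaw 79.69 Tz -0.014 [ 0.495  0.337 -0.014] [-1.186  2.296  6.225] [ 0.598 -0.04   0.045] w 0.0262 t 15.6 q6eff 0.32
```

Call:
{"fn": "arm_command", "kwargs": {"turn": [[0,0,0.5],[0,0,0]], "xyz": [[0,0,0],[0,0,0]], "claw": [20,20]}}

```text
time_s: 15.8
position: [0.5982, -0.0399, 0.0445]
tool_rot: [[-0.975, 0.222, 0.002], [0.222, 0.975, 0.0], [-0.002, 0.001, -1.0]]
ft_force: [-0.7, 3.1, 7.2]
grip_width: 0.0262
gripper_force: 89.3
```

```bash
python3 o.py
```

```text
yaw 77.20 Tz -0.020 [ 0.456  0.317 -0.02 ] [-0.748  3.148  7.193] [ 0.598 -0.04   0.045] w 0.0262 t 15.8 q6eff 0.32
```

Call:
{"fn": "arm_command", "kwargs": {"turn": [[0,0,0.5],[0,0,0]], "xyz": [[0,0,0],[0,0,0]], "claw": [20,20]}}

```text
time_s: 16.0
position: [0.5981, -0.0399, 0.0445]
tool_rot: [[-0.965, 0.264, 0.002], [0.264, 0.965, 0.0], [-0.002, 0.001, -1.0]]
ft_force: [-1.8, 2.9, 7.2]
grip_width: 0.0261
gripper_force: 89.3
```

```bash
python3 o.py
```

```text
yaw 74.70 Tz -0.062 [ 0.505  0.298 -0.062] [-1.799  2.902  7.174] [ 0.598 -0.04   0.045] w 0.0261 t 16.0 q6eff 0.32
```

Call:
{"fn": "arm_command", "kwargs": {"turn": [[0,0,0.5],[0,0,0]], "xyz": [[0,0,0],[0,0,0]], "claw": [20,20]}}

```text
time_s: 16.2
position: [0.5982, -0.0399, 0.0445]
tool_rot: [[-0.952, 0.306, 0.002], [0.306, 0.952, 0.0], [-0.002, 0.001, -1.0]]
ft_force: [-2.5, 3.8, 6.3]
grip_width: 0.0262
gripper_force: 89.3
```

```bash
python3 o.py
```

```text
yaw 72.20 Tz -0.036 [ 0.524  0.268 -0.036] [-2.476  3.773  6.286] [ 0.598 -0.04   0.045] w 0.0262 t 16.2 q6eff 0.32
```

Call:
{"fn": "arm_command", "kwargs": {"turn": [[0,0,0.5],[0,0,0]], "xyz": [[0,0,0],[0,0,0]], "claw": [20,20]}}

```text
time_s: 16.4
position: [0.5982, -0.0398, 0.0445]
tool_rot: [[-0.938, 0.347, 0.002], [0.347, 0.938, 0.0], [-0.002, 0.001, -1.0]]
ft_force: [-2.1, 3.5, 6.5]
grip_width: 0.0262
gripper_force: 89.3
```

```bash
python3 o.py
```

```text
yaw 69.70 Tz -0.023 [ 0.509  0.251 -0.023] [-2.144  3.456  6.517] [ 0.598 -0.04   0.045] w 0.0262 t 16.4 q6eff 0.32
```

Call:
{"fn": "arm_command", "kwargs": {"turn": [[0,0,0.5],[0,0,0]], "xyz": [[0,0,0],[0,0,0]], "claw": [20,20]}}

```text
time_s: 16.6
position: [0.5982, -0.0398, 0.0445]
tool_rot: [[-0.922, 0.388, 0.002], [0.388, 0.922, 0.0], [-0.002, 0.001, -1.0]]
ft_force: [-1.5, 3.3, 7.0]
grip_width: 0.0261
gripper_force: 89.3
```

```bash
python3 o.py
python3 - <<'E'
from h import *
p,_=imaging.get_image("side");cv2.imwrite("pics/side5.png",p)
q=cv2.imread("pics/side3.png")
for n,a in(("before",q),("now",p)):
    g=cv2.cvtColor(a,6)
    for c in(355,365):
        r=g[180:205,c];print(n,c,r)
E
```

```text
yaw 67.20 Tz -0.022 [ 0.592  0.29  -0.022] [-1.516  3.265  6.956] [ 0.598 -0.04   0.045] w 0.0261 t 16.6 q6eff 0.32
before 355 [20 22 22 16 18 35 85 94 92 92 85 83 74 39 13 18 23 21 19 18 18 22 21 22
 20]
before 365 [19 16 20 20 35 85 93 91 93 83 80 79 74 70 69 69 70 72 54 29 17 21 22 16
 18]
now 355 [27 26 26 22 20 15 71 94 94 93 98 87 84 61 24 23 17 18 15 20 18 22 21 21
 19]
now 365 [26 27 29 27 22 64 92 94 94 87 82 80 75 71 71 70 71 73 53 26 21 21 20 20
 18]
```

Call:
{"fn": "arm_command", "kwargs": {"turn": [[0,0,0.4]], "xyz": [[0,0,0]], "claw": [20]}}

```text
time_s: 16.75
position: [0.5982, -0.0398, 0.0445]
tool_rot: [[-0.908, 0.419, 0.003], [0.419, 0.908, 0.0], [-0.002, 0.001, -1.0]]
ft_force: [-1.9, 4.1, 6.7]
grip_width: 0.0261
gripper_force: 89.1
```

```bash
python3 o.py
```

```text
yaw 65.25 Tz 0.119 [0.564 0.238 0.119] [-1.872  4.108  6.655] [ 0.598 -0.04   0.045] w 0.0261 t 16.75 q6eff -0.64
```

Call:
{"fn": "arm_command", "kwargs": {"turn": [[0,0,0.5]], "xyz": [[0,0,0]], "claw": [20]}}

```text
time_s: 16.85
position: [0.5982, -0.0398, 0.0445]
tool_rot: [[-0.889, 0.459, 0.003], [0.459, 0.889, 0.0], [-0.002, 0.001, -1.0]]
ft_force: [-1.2, 3.6, 7.1]
grip_width: 0.0261
gripper_force: 89.0
```

```bash
python3 o.py
```

```text
yaw 62.69 Tz 0.110 [0.605 0.202 0.11 ] [-1.219  3.604  7.088] [ 0.598 -0.04   0.045] w 0.0261 t 16.85 q6eff -0.56
```

Call:
{"fn": "arm_command", "kwargs": {"turn": [[0,0,0.5]], "xyz": [[0,0,0]], "claw": [20]}}

```text
time_s: 16.95
position: [0.5982, -0.0398, 0.0445]
tool_rot: [[-0.868, 0.497, 0.003], [0.497, 0.868, 0.0], [-0.002, 0.001, -1.0]]
ft_force: [-1.1, 3.9, 6.7]
grip_width: 0.0257
gripper_force: 89.0
```

```bash
python3 o.py
```

```text
yaw 60.17 Tz 0.144 [0.56  0.242 0.144] [-1.118  3.912  6.71 ] [ 0.598 -0.04   0.045] w 0.0257 t 16.95 q6eff -0.46
```

Call:
{"fn": "arm_command", "kwargs": {"turn": [[0,0,0.5]], "xyz": [[0,0,0]], "claw": [20]}}

```text
time_s: 17.05
position: [0.5982, -0.0398, 0.0445]
tool_rot: [[-0.845, 0.535, 0.003], [0.535, 0.845, 0.0], [-0.002, 0.002, -1.0]]
ft_force: [-0.0, 4.4, 6.5]
grip_width: 0.0259
gripper_force: 89.0
```

```bash
python3 o.py
```

```text
yaw 57.67 Tz 0.114 [0.657 0.242 0.114] [-0.048  4.447  6.544] [ 0.598 -0.04   0.045] w 0.0259 t 17.05 q6eff -0.46
```

Call:
{"fn": "arm_command", "kwargs": {"turn": [[0,0,0.5]], "xyz": [[0,0,0]], "claw": [20]}}

```text
time_s: 17.15
position: [0.5982, -0.0397, 0.0445]
tool_rot: [[-0.821, 0.571, 0.003], [0.571, 0.821, 0.0], [-0.002, 0.002, -1.0]]
ft_force: [-0.8, 4.5, 6.2]
grip_width: 0.0259
gripper_force: 89.0
```

```bash
python3 o.py
```

```text
yaw 55.17 Tz 0.153 [0.666 0.242 0.153] [-0.841  4.5    6.197] [ 0.598 -0.04   0.045] w 0.0259 t 17.15 q6eff -0.46
```

Call:
{"fn": "arm_command", "kwargs": {"turn": [[0,0,0.5]], "xyz": [[0,0,0]], "claw": [20]}}

```text
time_s: 17.25
position: [0.5982, -0.0397, 0.0445]
tool_rot: [[-0.795, 0.606, 0.003], [0.606, 0.795, 0.0], [-0.002, 0.002, -1.0]]
ft_force: [-0.8, 4.7, 6.8]
grip_width: 0.0262
gripper_force: 89.0
```

```bash
python3 o.py
```

```text
yaw 52.68 Tz 0.160 [0.658 0.263 0.16 ] [-0.796  4.696  6.759] [ 0.598 -0.04   0.045] w 0.0262 t 17.25 q6eff -0.46
```

Call:
{"fn": "arm_command", "kwargs": {"turn": [[0,0,0.5]], "xyz": [[0,0,0]], "claw": [20]}}

```text
time_s: 17.35
position: [0.5982, -0.0397, 0.0445]
tool_rot: [[-0.768, 0.64, 0.003], [0.64, 0.768, 0.0], [-0.002, 0.002, -1.0]]
ft_force: [-1.2, 4.6, 6.5]
grip_width: 0.0262
gripper_force: 89.0
```

```bash
python3 o.py
```

```text
yaw 50.17 Tz 0.136 [0.699 0.208 0.136] [-1.19   4.567  6.462] [ 0.598 -0.04   0.045] w 0.0262 t 17.35 q6eff -0.46
```

Call:
{"fn": "arm_command", "kwargs": {"turn": [[0,0,0.5]], "xyz": [[0,0,0]], "claw": [20]}}

```text
time_s: 17.45
position: [0.5982, -0.0397, 0.0445]
tool_rot: [[-0.739, 0.673, 0.003], [0.673, 0.739, 0.0], [-0.002, 0.002, -1.0]]
ft_force: [-1.4, 4.3, 7.9]
grip_width: 0.0264
gripper_force: 89.0
```

```bash
python3 o.py
```

```text
yaw 47.67 Tz 0.101 [0.719 0.215 0.101] [-1.359  4.338  7.932] [ 0.598 -0.04   0.045] w 0.0264 t 17.45 q6eff -0.46
```

Call:
{"fn": "arm_command", "kwargs": {"turn": [[0,0,0.5]], "xyz": [[0,0,0]], "claw": [20]}}

```text
time_s: 17.55
position: [0.5983, -0.0397, 0.0446]
tool_rot: [[-0.709, 0.705, 0.003], [0.705, 0.709, 0.0], [-0.002, 0.002, -1.0]]
ft_force: [-1.0, 3.9, 7.2]
grip_width: 0.0259
gripper_force: 89.0
```

```bash
python3 o.py
```

```text
yaw 45.17 Tz 0.090 [0.675 0.195 0.09 ] [-1.044  3.865  7.158] [ 0.598 -0.04   0.045] w 0.0259 t 17.55 q6eff -0.46
```

Call:
{"fn": "arm_command", "kwargs": {"turn": [[0,0,0.5]], "xyz": [[0,0,0]], "claw": [20]}}

```text
time_s: 17.65
position: [0.5983, -0.0396, 0.0446]
tool_rot: [[-0.678, 0.735, 0.003], [0.735, 0.678, 0.0], [-0.002, 0.002, -1.0]]
ft_force: [-0.0, 4.5, 6.8]
grip_width: 0.0262
gripper_force: 89.0
```

```bash
python3 o.py
```

```text
yaw 42.68 Tz 0.149 [0.705 0.133 0.149] [-0.022  4.534  6.771] [ 0.598 -0.04   0.045] w 0.0262 t 17.65 q6eff -0.40
```

Call:
{"fn": "arm_command", "kwargs": {"turn": [[0,0,0.5]], "xyz": [[0,0,0]], "claw": [20]}}

```text
time_s: 17.75
position: [0.5983, -0.0396, 0.0445]
tool_rot: [[-0.645, 0.764, 0.003], [0.764, 0.645, 0.0], [-0.001, 0.002, -1.0]]
ft_force: [-0.5, 4.6, 7.8]
grip_width: 0.0263
gripper_force: 89.0
```

```bash
python3 o.py
python3 - <<'E'
from h import *
p,_=imaging.get_image("side");cv2.imwrite("pics/side6.png",p)
g=cv2.cvtColor(p,6)
for c in(355,365):print(c,g[180:205,c])
E
```

```text
yaw 40.18 Tz 0.144 [0.759 0.136 0.144] [-0.47   4.608  7.814] [ 0.598 -0.04   0.045] w 0.0263 t 17.75 q6eff -0.42
355 [27 28 25 24 18 20 16 22 86 96 95 96 92 86 91 53 15 21 20 17 24 19 21 23
 20]
365 [ 28  27  28  28  30  22  11  99 101  86  81  80  76  72  70  71  72  73
  54  29  18  17  19  22  15]
```

Call:
{"fn": "arm_command", "kwargs": {"turn": [[0,0,0.3]], "xyz": [[0,0,0]], "claw": [20]}}

```text
time_s: 17.9
position: [0.5983, -0.0396, 0.0445]
tool_rot: [[-0.626, 0.78, 0.003], [0.78, 0.626, 0.0], [-0.001, 0.002, -1.0]]
ft_force: [-0.8, 4.7, 5.3]
grip_width: 0.026
gripper_force: 89.0
```

```bash
python3 o.py
```

```text
yaw 38.74 Tz 0.065 [0.733 0.198 0.065] [-0.777  4.735  5.338] [ 0.598 -0.04   0.045] w 0.0260 t 17.9 q6eff -0.30
```

Call:
{"fn": "arm_command", "kwargs": {"turn": [[0,0,0.4]], "xyz": [[0,0,0]], "claw": [20]}}

```text
time_s: 18.0
position: [0.5983, -0.0396, 0.0445]
tool_rot: [[-0.598, 0.801, 0.003], [0.801, 0.598, 0.0], [-0.001, 0.002, -1.0]]
ft_force: [-0.5, 4.1, 6.8]
grip_width: 0.0262
gripper_force: 88.8
```

```bash
python3 o.py
```

```text
yaw 36.73 Tz 0.421 [0.821 0.173 0.421] [-0.527  4.138  6.834] [ 0.598 -0.04   0.045] w 0.0262 t 18.0 q6eff -0.17
```

Call:
{"fn": "arm_command", "kwargs": {"turn": [[0,0,0.15]], "xyz": [[0,0,0]], "claw": [20]}}

```text
time_s: 18.1
position: [0.5983, -0.0396, 0.0445]
tool_rot: [[-0.588, 0.809, 0.003], [0.809, 0.588, 0.0], [-0.001, 0.002, -1.0]]
ft_force: [-0.1, 4.4, 6.1]
grip_width: 0.0265
gripper_force: 88.8
```

```bash
python3 o.py
```

```text
yaw 36.00 Tz 0.449 [0.748 0.155 0.449] [-0.137  4.407  6.131] [ 0.598 -0.04   0.045] w 0.0265 t 18.1 q6eff 0.47
```

Call:
{"fn": "arm_command", "kwargs": {"turn": [[0,0,0.15]], "xyz": [[0,0,0]], "claw": [20]}}

```text
time_s: 18.2
position: [0.5983, -0.0396, 0.0445]
tool_rot: [[-0.578, 0.816, 0.003], [0.816, 0.578, 0.0], [-0.001, 0.002, -1.0]]
ft_force: [-1.0, 5.2, 6.8]
grip_width: 0.026
gripper_force: 88.7
```

```bash
python3 o.py
```

```text
yaw 35.29 Tz 0.502 [0.738 0.111 0.502] [-1.03   5.163  6.806] [ 0.598 -0.04   0.045] w 0.0260 t 18.2 q6eff 0.35
```

Call:
{"fn": "arm_command", "kwargs": {"turn": [[0,0,0.3]], "xyz": [[0,0,0]], "claw": [20]}}

```text
time_s: 18.3
position: [0.5983, -0.0396, 0.0445]
tool_rot: [[-0.556, 0.831, 0.003], [0.831, 0.556, 0.0], [-0.001, 0.002, -1.0]]
ft_force: [0.1, 4.7, 7.2]
grip_width: 0.0263
gripper_force: 88.5
```

```bash
python3 o.py
```

```text
yaw 33.80 Tz 0.794 [0.775 0.166 0.794] [0.107 4.742 7.221] [ 0.598 -0.04   0.045] w 0.0263 t 18.3 q6eff 0.28
```

Call:
{"fn": "arm_command", "kwargs": {"turn": [[0,0,0]], "xyz": [[0,0,0]], "claw": [20]}}

```text
time_s: 18.4
position: [0.5983, -0.0396, 0.0446]
tool_rot: [[-0.556, 0.831, 0.003], [0.831, 0.556, 0.0], [-0.001, 0.003, -1.0]]
ft_force: [-0.1, 5.0, 5.8]
grip_width: 0.026
gripper_force: 88.7
```

```bash
python3 o.py
python3 - <<'E'
from h import *
p,_=imaging.get_image("side");cv2.imwrite("pics/side7.png",p)
g=cv2.cvtColor(p,6)
for c in(355,365):print(c,g[180:205,c])
E
python3 o.py
```

```text
yaw 33.79 Tz 0.480 [0.762 0.141 0.48 ] [-0.056  5.027  5.811] [ 0.598 -0.04   0.045] w 0.0260 t 18.4 q6eff 0.68
355 [29 27 25 21 20 21 22 20 27 88 98 96 96 92 85 91 53 18 19 22 17 21 18 22
 20]
365 [29 28 29 28 29 20 19 17 70 84 82 80 75 71 70 71 71 71 54 28 13 17 19 23
 18]
yaw 33.82 Tz 0.505 [0.769 0.121 0.505] [0.007 4.149 5.864] [ 0.598 -0.04   0.045] w 0.0259 t 18.45 q6eff 0.52
```

Call:
{"fn": "arm_command", "kwargs": {"turn": [[0,0,0.06],[0,0,0.06]], "xyz": [[0,0,0],[0,0,0]], "claw": [20,20]}}

```text
time_s: 18.65
position: [0.5983, -0.0396, 0.0445]
tool_rot: [[-0.548, 0.836, 0.003], [0.836, 0.548, 0.0], [-0.001, 0.002, -1.0]]
ft_force: [-0.5, 5.7, 7.0]
grip_width: 0.0263
gripper_force: 88.5
```

```bash
python3 o.py
```

```text
yaw 33.24 Tz 0.732 [0.728 0.159 0.732] [-0.537  5.712  7.045] [ 0.598 -0.04   0.045] w 0.0263 t 18.65 q6eff 0.69
```

Call:
{"fn": "arm_command", "kwargs": {"turn": [[0,0,0],[0,0,0]], "xyz": [[0,0,0],[0,0,0]], "claw": [20,20]}}

```text
time_s: 18.85
position: [0.5983, -0.0396, 0.0445]
tool_rot: [[-0.548, 0.836, 0.003], [0.836, 0.548, 0.0], [-0.001, 0.002, -1.0]]
ft_force: [-0.5, 4.4, 7.3]
grip_width: 0.0262
gripper_force: 88.6
```

```bash
python3 o.py
```

```text
yaw 33.25 Tz 0.648 [0.756 0.125 0.648] [-0.48   4.389  7.29 ] [ 0.598 -0.04   0.045] w 0.0262 t 18.85 q6eff 0.67
```

Call:
{"fn": "arm_command", "kwargs": {"turn": [[0,0,0],[0,0,0],[0,0,0],[0,0,0],[0,0,0],[0,0,0],[0,0,0],[0,0,0],[0,0,0],[0,0,0]], "xyz": [[0,0,0],[0,0,0],[0,0,0],[0,0,0],[0,0,-0.4],[0,0,-0.8],[0,0,-0.8],[0,0,-0.8],[0,0,-0.4],[0,0,0]], "claw": [35,45,45,45,45,45,45,45,45,45]}}

```text
time_s: 19.85
position: [0.5986, -0.0407, 0.206]
tool_rot: [[-0.547, 0.837, 0.006], [0.837, 0.547, -0.002], [-0.005, 0.004, -1.0]]
ft_force: [0.4, 0.5, 0.2]
grip_width: 0.0449
gripper_force: 0.0
```

```bash
python3 o.py
python3 - <<'E'
from h import *
p,_=imaging.get_image("wrist");q,_=imaging.get_image("side")
o=np.zeros((600,700,3),np.uint8)
o[:350,:700]=cv2.resize(p[50:350,20:620],(700,350));o[350:600,:450]=cv2.convertScaleAbs(cv2.resize(q[140:240,220:400],(450,250),interpolation=2),alpha=2)
cv2.imwrite("pics/fin.png",o)
E
```

```text
yaw 33.14 Tz 0.025 [-0.016 -0.022  0.025] [0.355 0.494 0.152] [ 0.599 -0.041  0.206] w 0.0449 t 19.85 q6eff -0.00
```

View pics/fin.png

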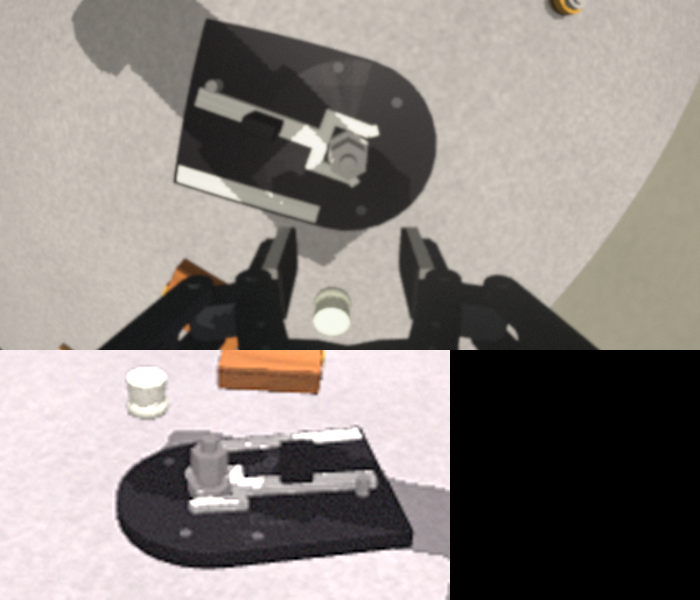

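The final view shows the shank bearing on the post at (212,88), the jaw home on the lower nut at (345,150), and the other things undisturbed.

```bash
python3 -c "
from rig import env
print(env.close_job())"
```

```text
the job is handed in; nothing more can be done
None
```

The spanner is home round the lower nut with its shank against the post, the jam nut is tight at about 0.7 N m, the gripper is clear, and the job was handed in at about 20 s; no verdict came back.

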